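# Survey a dish inside its shield box with a hand-held contamination probe

## Robot

A 7-joint arm with a two-finger parallel gripper is mounted at the origin on a cart in front of the work surface, level with it; the furniture and walls round the work are solid. World frame = base frame: x ahead of the robot, y to its left, z up, the work surface at z = 0. Lengths are in m, angles in rad, forces in N, time in s.
With the tool pointing down it reaches from about 0.4 to 0.9 m from the base axis. Payload 5.6 kg.
Tool frame: the origin (TCP) lies on the centre line of the jaws, within the pads' length; the fingertips stand 19 mm ahead of it and the grasp point (between the pads) is the TCP; z points along the fingers, y is the line along which they close (so a half turn about z gives the same grasp; the last joint's range is limited). The gripper opens to 92 mm and grips with 3 to 60 N. Pads are 20 mm wide; open, the fingers measure 128 mm over their backs; the gripper's body (75 mm by 189 mm) begins 69 mm behind the grasp point.
Start: joints at [1.288, 0.468, -0.012, 1.603, 0.006, 1.071, -0.056], TCP at [0.154, -0.631, 0.234] pointing down, gripper open.
Joint ranges: [-2.53, 2.53], [-0.31, 2.02], [-1.57, 1.55], [0.28, 2.44], [-1.29, 4.43], [0.15, 1.84], [-2.92, 2.92]. Speed limits (rad/s): [2.57, 2.57, 3.14, 3.14, 3.14, 3.14, 3.14].

## Interface

Orientations are given as a unit quaternion [w, x, y, z].
In Python, from workcell import arm gives the robot as it stands.
- The arm moves only by the tool jog_arm, never from a script. Its argument "moves" is a list of rows, each a list of 3 entries, a list of its own where there are three numbers: the turn, a rotation vector about the world's x, y, z in rad, then the shift along the world's x, y, z in mm, then the finger opening in mm, from 0 to 91.9. In form: [[[wx, wy, wz], [tx, ty, tz], jaw], ...]. A call has 1 to 20 rows; each row shifts and turns the commanded pose from where the row before left it; what a row does not reach is not made up. A row lasts 1/12 s, in which the tool goes at most 41.7 mm and 7.16 degrees, less where a joint would pass 70% of its speed; a pose out of reach is approached as far as the arm can. A call is refused whole if a number of a shift passes 41.7 or a number of a turn 0.125, either way. A call with a gripper value outside its range is refused whole. The fingers move at their own pace and stop on an object; the grip force is fixed at half the most. Time passes only in rows, so rows that do not move let the fingers close. It gives the time, the measured TCP pose, the force, the opening and the grip force at its end, in the units of the state.
- arm.sense(): the state, without advancing time (a new reading comes with each control period).
- arm.read_camera(name): name is "scene" or "top" or "wrist"; returns a dict with "pixels" (480x640x3 uint8, red, green, blue), "intrinsics" (3x3 intrinsics, pixels), "extrinsics" (4x4, takes a point from world to camera coordinates). Camera axes: x right, y up, looking along -z (the intrinsics and any distortion apply to the point x, -y, -z); pixel columns grow to the right and rows downward; lengths in m; the calibration is good to about 2 mm. A picture is of the moment at which its call begins. There is no depth.
- arm.finish_job(): hands the job in; it is judged then, once.
The state is a dict: "t": time; "q": joint angles; "joint_velocities": joint speeds; "tau": joint torques, N m; "tcp_pos": TCP position; "eef_rot": TCP orientation; "contact_force": force on the tool from outside, world axes, zero at the start; "moment": the same for the moment, N m; "width": opening from 0.0 (shut) to 1.0 (fully open); "grasp_force": force on a finger pad.
Only numpy, scipy, OpenCV 4.12 (cv2) and the standard library are available. Lean on these libraries where they do the work, as an engineer would, in place of code of your own. Each camera call takes 0.05 s, during which the arm holds its last target. There are 200 camera calls.

## Task

Lower the drop-down front door of the clear shield box until it lies flat, then take the survey probe out of its cradle and carry it over the things on the bench. Reach in through the open front and finish holding the probe level and still, its round window centred over the petri dish and about a centimetre above the lid. The probe must not touch the dish (that would contaminate it), and nothing may be shifted or knocked over on the way.

Things in the scene. Friction and masses are not known exactly. Their poses are not given: they have to be found in the camera images.
- shield_box: Fixed box of clear 8 mm acrylic, dark floor plate: 126 deep (x) x 300 wide (y) x 100 high. Origin: centre of its underside on the bench; x axis from the open front (x = -63 mm) to the back, z up. Floor 6 mm thick, 86 mm clear height above it, 284 mm clear width. The petri dish and a blue slide box stand in it side by side; which is left or right changes.
- drop_door (a joint): Hinge of the box's clear front door, rad: 0 shut (starts within 0.12), 1.57 flat on the bench. It turns about its lower edge (box x = -71 mm, 3 mm up); the top comes out to box -x. No latch: weak friction holds it near shut; leaning over 0.3 rad it sinks flat by itself in about 2 s (damped). Open, it reaches 127 mm out from the hinge, upper face 11 mm above the bench.
- door_tab (a point): Middle of the door's pull tab, 115 mm from the hinge. The clear tab (8 mm thick, 70 wide) stands 27 to 30 mm above the roof at the middle of the door's top edge; its top is 130 mm above the bench when shut. Pinch it from above, or hook it with a fingertip from behind, over the roof.
- probe: Loose survey probe, 0.25 kg: dark metal disc head, straight grey handle. Origin: centre of the round window on the flat underside of the head (67 mm diameter, 28 thick). x axis from handle to head, z up as it lies in the cradle, window down. Handle 30 x 30 mm from x = -65 to -215 mm, underside 7 mm above the window plane; 20 mm neck between. Centre of mass near x = -105 mm.
- probe_grip (a point): Grip point in the middle of the handle's section, 120 mm behind the window centre and 22 mm above the window plane; 30 mm wide across y, same axes as probe. In the cradle, 78 mm of handle are free between the saddles here.
- cradle: Fixed white charging cradle, base 150 x 72 x 14 mm with two saddles, 12 mm long each, under the handle. Origin on the bench below the grip point; x axis along the handle toward the head. The handle lies at 40 mm between cheeks that rise 15 mm beside it, 2 mm clear a side: lift it straight up.
- dish: Closed petri dish, 90 mm diameter, 15 mm high, lying flat on the box's floor. Origin: centre of its underside (its lid's top is 15 mm above this).
- slides: Flat blue slide box, 89 x 99 x 32 mm, beside the dish in the shield box; leave it. Origin: centre of its underside.
- tube_rack: Blue rack with capped tubes, 81 x 150 mm (long axis y), 114 mm high, standing between cradle and box; leave it. Origin: centre of its underside.
- bottle: Small glass bottle with screw cap, 56 mm diameter, 105 mm high, between cradle and box; leave it. Origin: centre of its underside. Behind it stands a fixed mixer, 134 mm high.

How it is judged:
By the outcome, as a careful person would: the job done as asked, in the order asked, and still so for the second after the job is handed in, while the arm keeps its last pose, push and grip.
It also fails if it takes over 67 s, if anything falls off the work surface, if the arm or the gripper's body presses on something with over 40 N, if the wrist force passes 120 N, or if a joint passes its speed limit or range.

## Working session

There is one attempt and no reset: what is moved stays moved. The work goes in short steps, Python scripts to look and compute and a tool call to move; the robot and the scene stay as the last step left them, time stands still between calls to the robot, and variables do not carry over. Pictures are saved under pics/ and viewed, at most 10 in all, crops included, and the job is handed in when it is done.

Besides the shell and the picture viewer there is one more tool, called by a JSON object that holds its "op" and its "data". jog_arm: Moves the arm, as the interface text tells. Its arguments: {"type":"object","properties":{"moves":{"type":"array","items":{"type":"array"}}},"required":["moves"]}

```bash
mkdir -p pics; ls; python3 - <<'E'
from workcell import arm
import cv2,numpy as np,pickle
d={}
for n in("scene","top","wrist"):
    c=arm.read_camera(n);d[n]=c
    cv2.imwrite(f"pics/{n}0.png",c["pixels"][:,:,::-1])
    print(n,np.round(c["intrinsics"],1).tolist(),np.round(c["extrinsics"],3).tolist(), c.keys())
pickle.dump(d,open("cams.pkl","wb"))
print(arm.sense())
E
```

```text
pics
scene [[478.3, 0.0, 320.6], [0.0, 478.3, 233.1], [0.0, 0.0, 1.0]] [[-0.526, -0.851, -0.011, 0.284], [0.644, -0.407, 0.648, -0.422], [-0.555, 0.333, 0.762, -1.014], [0.0, 0.0, 0.0, 1.0]] dict_keys(['pixels', 'intrinsics', 'extrinsics'])
top [[600.4, 0.0, 325.4], [0.0, 600.4, 246.1], [0.0, 0.0, 1.0]] [[0.029, -1.0, 0.006, -0.036], [0.987, 0.03, 0.157, -0.574], [-0.157, 0.001, 0.988, -1.368], [0.0, 0.0, 0.0, 1.0]] dict_keys(['pixels', 'intrinsics', 'extrinsics'])
wrist [[383.4, 0.0, 315.0], [0.0, 383.4, 237.7], [0.0, 0.0, 1.0]] [[0.239, -0.971, -0.003, -0.648], [0.938, 0.231, -0.258, 0.03], [0.252, 0.059, 0.966, -0.391], [0.0, 0.0, 0.0, 1.0]] dict_keys(['pixels', 'intrinsics', 'extrinsics'])
{'t': 0.15, 'q': array([ 1.28800522,  0.46817096, -0.01162016,  1.60339379,  0.00599458,
        1.07139693, -0.05628189]), 'joint_velocities': array([-0.0010927 , -0.00165392,  0.00045554, -0.00404579, -0.00043287,
        0.00095812, -0.0004099 ]), 'tau': array([ 1.10670426e-03, -5.20951152e+01, -1.22138570e-02, -2.43976933e+01,
       -5.66113601e-02,  1.53076672e-02,  1.24693988e-04]), 'tcp_pos': array([ 0.15422837, -0.63101105,  0.23286928]), 'eef_rot': array([-6.55507559e-04,  9.92822958e-01,  1.19591507e-01, -1.24333782e-04]), 'contact_force': array([-0.25964327, -0.5745596 ,  0.14430523]), 'moment': array([ 7.41697290e-05, -2.02937543e-02, -2.72411401e-02]), 'grasp_force': 0.0, 'width': 1.0017971143697357}
```

View pics/top0.png

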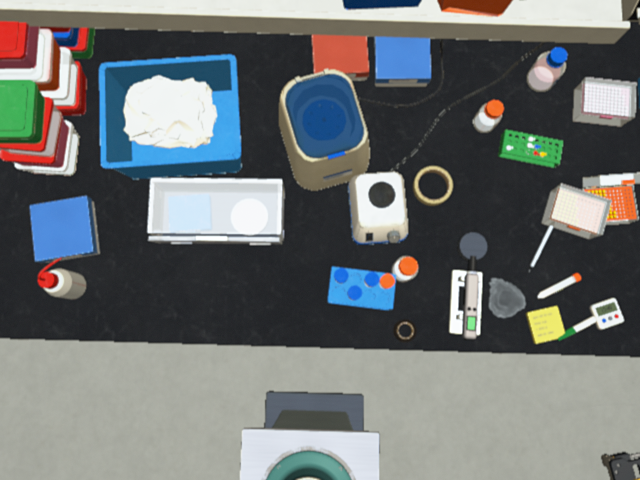

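View pics/scene0.png

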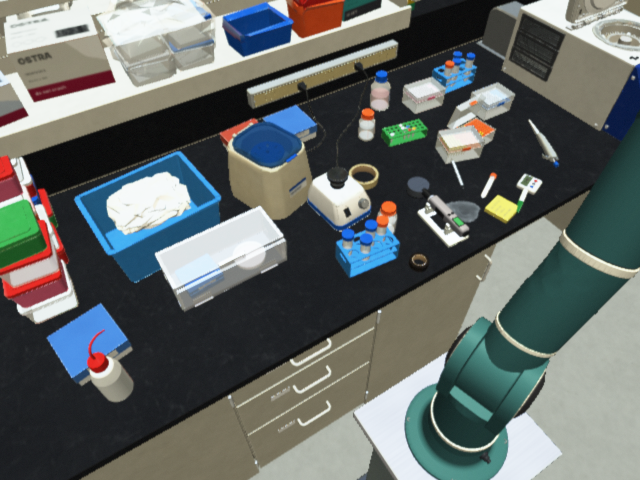

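```bash
python3 - <<'E'
import cv2
im=cv2.imread("pics/top0.png")
cv2.imwrite("pics/box.png",cv2.resize(im[165:255,140:295],None,fx=5,fy=5,interpolation=cv2.INTER_CUBIC))
cv2.imwrite("pics/crad.png",cv2.resize(im[195:345,320:520],None,fx=4,fy=4,interpolation=cv2.INTER_CUBIC))
E
```

```text
(no output)
```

View pics/box.png

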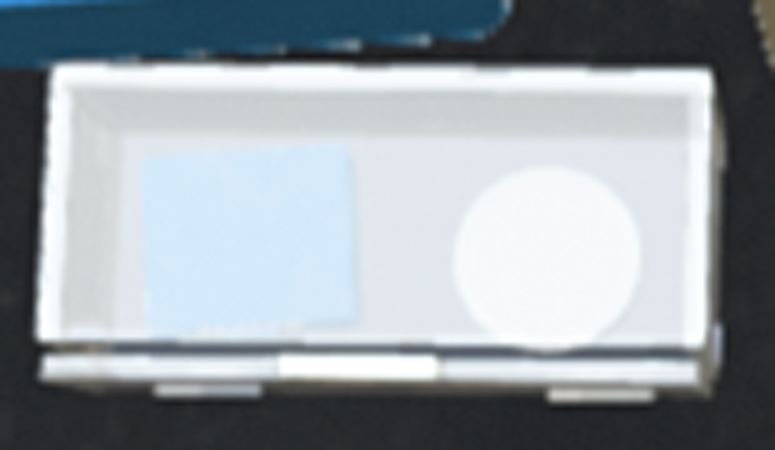

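View pics/crad.png

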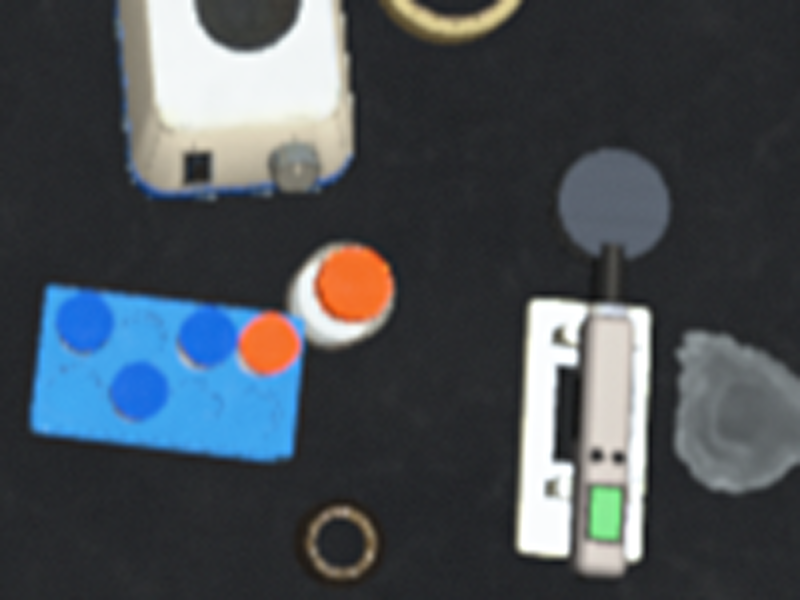

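```bash
cat > h.py <<'E'
import numpy as np,pickle
def bp(c,px,z):
    K,E=c["intrinsics"],c["extrinsics"]
    d=np.linalg.inv(K)@[px[0],px[1],1]; d=E[:3,:3].T@(d*[1,-1,-1])
    o=-E[:3,:3].T@E[:3,3]; return o+d*(z-o[2])/d[2]
def pj(c,p):
    K,E=c["intrinsics"],c["extrinsics"]
    q=K@((E[:3,:3]@p+E[:3,3])*[1,-1,-1]); return q[:2]/q[2]
E
python3 - <<'E'
from h import *
c=pickle.load(open("cams.pkl","rb"))["top"]
B=lambda x,y:(140+x/5,165+y/5)
C=lambda x,y:(320+x/4,195+y/4)
for n,p,z in [("roofBL",B(52,66),.1),("roofBR",B(712,70),.1),("roofFL",B(38,342),.1),("roofFR",B(705,347),.1),
 ("dish",B(547,259),.02),("dishL",B(454,259),.02),("dishR",B(641,259),.02),("tab",B(358,366),.13),("tabL",B(280,366),.13),("tabR",B(440,366),.13),
 ("doorFL",B(40,380),.1),("doorFR",B(700,385),.1),
 ("slidesFR",B(357,322),.038),("slidesBR",B(347,145),.038),("slidesBL",B(142,157),.038),
 ("head",C(614,204),.061),("headL",C(558,204),.061),("headR",C(670,204),.061),("hF",C(606,312),.07),("hR",C(602,570),.07),
 ("c1",C(530,299),.014),("c2",C(652,307),.014),("c3",C(642,563),.014),("c4",C(517,553),.014),
 ("r1",C(45,285),.09),("r2",C(305,318),.09),("r3",C(290,460),.09),("r4",C(32,432),.09),
 ("bot",C(354,284),.105),("mixknob",C(295,165),.05),("mixFL",C(140,192),.0),("mixFR",C(340,188),.0),
 ("mixtopFL",C(155,125),.1),("mixtopFR",C(340,128),.1)]:
    print(n,np.round(bp(c,p,z)[:2]*1000).tolist())
E
```

```text
roofBL [712.0, 387.0]
roofBR [719.0, 84.0]
roofFL [583.0, 384.0]
roofFR [590.0, 82.0]
dish [645.0, 166.0]
dishL [643.0, 211.0]
dishR [646.0, 121.0]
tab [571.0, 233.0]
tabL [570.0, 267.0]
tabR [572.0, 197.0]
doorFL [565.0, 382.0]
doorFR [572.0, 84.0]
slidesFR [608.0, 252.0]
slidesBR [694.0, 262.0]
slidesBL [685.0, 360.0]
head [583.0, -364.0]
headL [582.0, -332.0]
headR [584.0, -397.0]
hF [518.0, -357.0]
hR [371.0, -353.0]
c1 [531.0, -325.0]
c2 [529.0, -398.0]
c3 [377.0, -391.0]
c4 [381.0, -317.0]
r1 [522.0, -34.0]
r2 [507.0, -181.0]
r3 [427.0, -174.0]
r4 [438.0, -29.0]
bot [526.0, -207.0]
mixknob [602.0, -179.0]
mixFL [592.0, -91.0]
mixFR [598.0, -213.0]
mixtopFL [614.0, -94.0]
mixtopFR [615.0, -199.0]
```

{"op": "jog_arm", "data": {"moves": [[[0, 0, -0.022], [30, 18, 7], 0], [[0, 0, -0.022], [30, 18, 7], 0], [[0, 0, -0.022], [30, 18, 7], 0], [[0, 0, -0.022], [30, 18, 7], 0], [[0, 0, -0.022], [30, 18, 7], 0], [[0, 0, -0.022], [30, 18, 7], 0], [[0, 0, -0.022], [30, 18, 7], 0], [[0, 0, -0.022], [30, 18, 7], 0], [[0, 0, -0.022], [30, 18, 7], 0], [[0, 0, -0.022], [30, 18, 7], 0], [[0, 0, 0], [16, 33, 0], 0], [[0, 0, 0], [16, 33, 0], 0], [[0, 0, 0], [16, 33, 0], 0], [[0, 0, 0], [16, 33, 0], 0], [[0, 0, 0], [16, 33, 0], 0], [[0, 0, 0], [16, 33, 0], 0], [[0, 0, 0], [16, 33, 0], 0], [[0, 0, 0], [16, 33, 0], 0], [[0, 0, 0], [16, 33, 0], 0], [[0, 0, 0], [0, 0, 0], 0]]}}

```text
t: 1.82
tcp_pos: [0.6011, -0.1447, 0.3033]
eef_rot: [-0.003, 1.0, 0.016, 0.001]
contact_force: [0.7, 1.4, -0.9]
width: 0.006
grasp_force: 0.0
```

{"op": "jog_arm", "data": {"moves": [[[0, 0, 0], [0, 38, 0], 0], [[0, 0, 0], [0, 38, 0], 0], [[0, 0, 0], [0, 38, 0], 0], [[0, 0, 0], [0, 38, 0], 0], [[0, 0, 0], [0, 38, 0], 0], [[0, 0, 0], [0, 38, 0], 0], [[0, 0, 0], [0, 38, 0], 0], [[0, 0, 0], [0, 38, 0], 0], [[0, 0, 0], [1, 38, -20], 0], [[0, 0, 0], [2, 35, -20], 0], [[0, 0, 0], [3, 0, -20], 0], [[0, 0, 0], [0, 0, -20], 0], [[0, 0, 0], [0, 0, -20], 0], [[0, 0, 0], [0, 0, 0], 0], [[0, 0, 0], [0, 0, 0], 0]]}}

```text
t: 3.07
tcp_pos: [0.6037, 0.2209, 0.2032]
eef_rot: [0.0, 1.0, 0.01, -0.001]
contact_force: [-0.2, 0.3, 0.1]
width: 0.007
grasp_force: 0.0
```

```bash
cat > snap.py <<'E'
import sys,cv2,pickle
from workcell import arm
n,f=sys.argv[1:3]
c=arm.read_camera(n);pickle.dump(c,open(f"pics/{f}.pkl","wb"))
cv2.imwrite(f"pics/{f}.png",c["pixels"][:,:,::-1])
print(arm.sense()["tcp_pos"],arm.sense()["t"])
E
python3 snap.py wrist w1
```

```text
[0.60458417 0.22130976 0.20465854] 3.1167
```

View pics/w1.png

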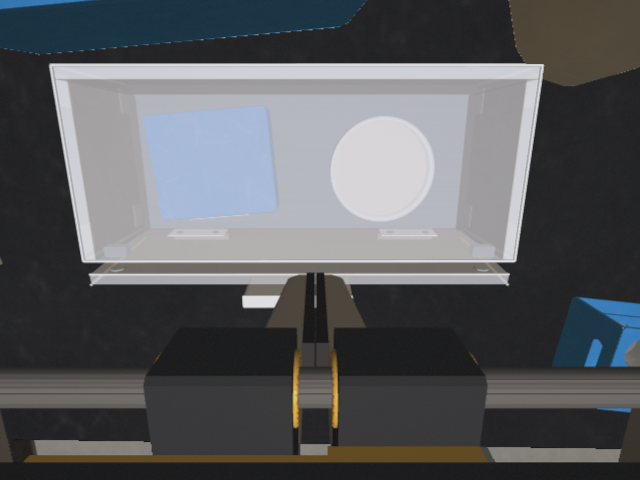

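```bash
python3 - <<'E'
from h import *
c=pickle.load(open("pics/w1.pkl","rb"))
for n,p,z in [("roofFL",(82,262),.1),("roofFR",(516,262),.1),("roofBL",(51,65),.1),("roofBR",(543,66),.1),("dish",(382,168),.021),("dishL",(330.5,168),.021),("dishR",(434.5,168),.021),("dishT",(382,117),.021),("dishB",(382,220),.015),("tabTop",(297,285),.13),("tabF",(246,306),.1),("tabTopL",(246,295),.128),("tabTopR",(352,295),.128),("doorL",(90,283),.1),("doorR",(509,283),.1),("hingeL",(200,234),.006),("slR",(276,207),.038)]:
    print(n,np.round(bp(c,p,z)[:2]*1000).tolist())
E=c["extrinsics"]; print(-E[:3,:3].T@E[:3,3])
for p in [(.605,.221,.185),(.593,.221,.185)]: print(pj(c,np.array(p)))
E
```

```text
roofFL [588.0, 384.0]
roofFR [594.0, 81.0]
roofBL [714.0, 385.0]
roofBR [720.0, 84.0]
dish [650.0, 165.0]
dishL [649.0, 209.0]
dishR [651.0, 120.0]
dishT [692.0, 168.0]
dishB [603.0, 161.0]
tabTop [586.0, 232.0]
tabF [556.0, 270.0]
tabTopL [577.0, 265.0]
tabTopR [579.0, 197.0]
doorL [572.0, 380.0]
doorR [578.0, 83.0]
hingeL [584.0, 329.0]
slR [618.0, 254.0]
[0.67709938 0.22296321 0.35380012]
[316.03144574 291.61929338]
[315.49548909 314.71868624]
```

{"op": "jog_arm", "data": {"moves": [[[0, 0, 0], [0, 0, -18], 0], [[0, 0, 0], [0, 0, -18], 0], [[0, 0, 0], [0, 0, -18], 0], [[0, 0, 0], [0, 0, -16], 0], [[0, 0, 0], [0, 0, 0], 0], [[0, 0, 0], [0, 0, 0], 0], [[0, 0, 0], [0, 0, 0], 0]]}}

```text
t: 3.7
tcp_pos: [0.6055, 0.2219, 0.1362]
eef_rot: [-0.001, 1.0, 0.01, 0.001]
contact_force: [0.5, -0.3, 0.3]
width: 0.006
grasp_force: 0.0
```

{"op": "jog_arm", "data": {"moves": [[[0, 0, 0], [0, 0, -7], 0], [[0, 0, 0], [-8, 0, 0], 0], [[0, 0, 0], [-8, 0, 0], 0], [[0, 0, 0], [-8, 0, 0], 0], [[0, 0, 0], [-8, 0, 0], 0], [[0, 0, 0], [-8, 0, 0], 0], [[0, 0, 0], [-8, 0, 0], 0], [[0, 0, 0], [-8, 0, 0], 0], [[0, 0, 0], [-8, 0, 0], 0], [[0, 0, 0], [-8, 0, 0], 0], [[0, 0, 0], [-8, 0, 0], 0], [[0, 0, 0], [0, 0, 0], 0], [[0, 0, 0], [0, 0, 0], 0]]}}

```text
t: 4.78
tcp_pos: [0.5236, 0.2216, 0.1272]
eef_rot: [0.0, 1.0, 0.01, -0.0]
contact_force: [0.3, -0.1, 0.7]
width: 0.005
grasp_force: 0.0
```

{"op": "jog_arm", "data": {"moves": [[[0, 0, 0], [0, 0, 30], 0], [[0, 0, 0], [0, 0, 30], 0], [[0, 0, 0], [0, 0, 30], 0], [[0, 0, 0], [0, 0, 30], 0], [[0, 0, 0], [0, 0, 30], 0], [[0, 0, 0], [0, 0, 30], 90], [[0, 0, -0.007], [-4, -39, 0], 90], [[0, 0, -0.007], [-4, -39, 0], 90], [[0, 0, -0.007], [-4, -39, 0], 90], [[0, 0, -0.007], [-4, -39, 0], 90], [[0, 0, -0.007], [-4, -39, 0], 90], [[0, 0, -0.007], [-4, -39, 0], 90], [[0, 0, -0.007], [-4, -39, 0], 90], [[0, 0, -0.007], [-4, -39, 0], 90], [[0, 0, -0.007], [-4, -39, 0], 90], [[0, 0, -0.007], [-4, -39, 0], 90], [[0, 0, 0], [-4, -39, 0], 90], [[0, 0, 0], [-4, -39, 0], 90], [[0, 0, 0], [-4, -39, 0], 90], [[0, 0, 0], [-4, -39, 0], 90]]}}

```text
t: 6.45
tcp_pos: [0.4678, -0.3266, 0.3073]
eef_rot: [0.0, 1.0, -0.025, 0.0]
contact_force: [-0.0, 0.4, 0.7]
width: 0.98
grasp_force: 0.0
```

{"op": "jog_arm", "data": {"moves": [[[0, 0, 0], [-2, -35, -30], 90], [[0, 0, 0], [0, 0, -30], 90], [[0, 0, 0], [0, 0, -30], 90], [[0, 0, 0], [0, 0, -10], 90], [[0, 0, 0], [0, 0, 0], 90], [[0, 0, 0], [0, 0, 0], 90], [[0, 0, 0], [0, 0, 0], 90]]}}

```text
t: 7.03
tcp_pos: [0.4678, -0.3565, 0.2121]
eef_rot: [0.001, 1.0, -0.025, 0.001]
contact_force: [0.8, 0.7, 0.2]
width: 0.977
grasp_force: 0.0
```

```bash
python3 snap.py wrist w2; python3 snap.py top t2; python3 -c "
import cv2,numpy as np
a=cv2.imread('pics/t2.png')[165:325,125:325]; b=cv2.imread('pics/w2.png')
a=cv2.resize(a,(400,320)); b=cv2.resize(b,(400,300))
o=np.zeros((320,800,3),np.uint8);o[:,:400]=a;o[:300,400:]=b;cv2.imwrite('pics/o.png',o)
from workcell import arm;print(arm.sense()['eef_rot'])"
```

```text
[ 0.46781473 -0.35652552  0.21227809] 7.0833
[ 0.46767238 -0.35653431  0.21219652] 7.1333
[ 9.56849590e-04  9.99689602e-01 -2.48504044e-02  1.49692396e-03]
```

View pics/o.png

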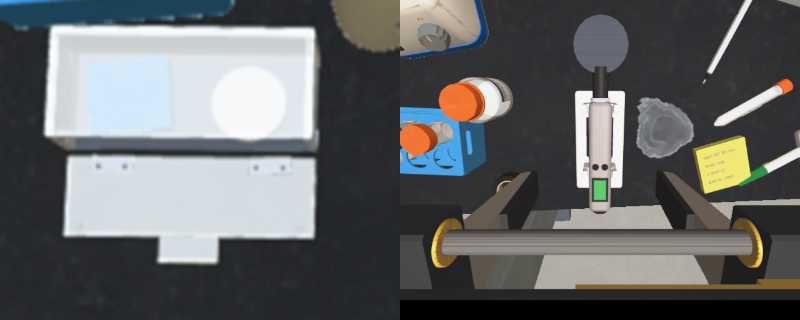

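View pics/w2.png

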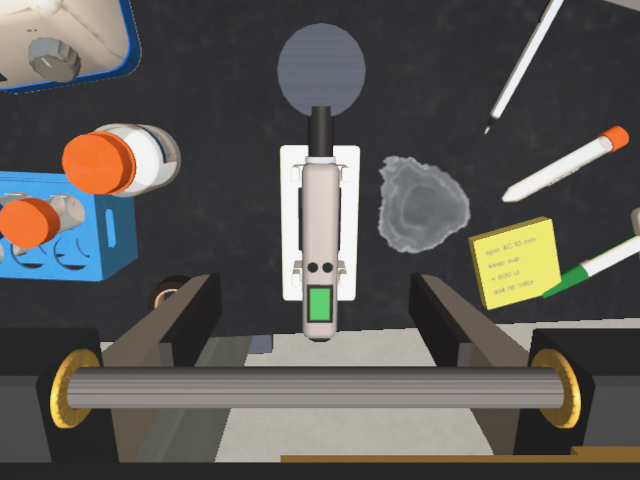

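```bash
python3 - <<'E'
from h import *
c=pickle.load(open("pics/w2.pkl","rb"))
for n,p,z in [("head",(321.5,70),.061),("hF",(321,163),.07),("hR",(319.5,337),.07),("chFL",(297,174),.055),("chFR",(348,174),.055),("chRL",(297,272),.055),("chRR",(346,272),.055),("hL",(303,240),.07),("hRt",(337.5,240),.07)]:
    print(n,np.round(bp(c,p,z)[:2]*1000,1).tolist())
E
```

```text
head [586.8, -366.5]
hF [520.6, -363.1]
hR [375.5, -355.4]
chFL [511.9, -343.8]
chFR [510.0, -384.4]
chRL [429.4, -338.8]
chRR [427.4, -380.5]
hL [461.4, -346.2]
hRt [460.0, -373.5]
```

{"op": "jog_arm", "data": {"moves": [[[0, 0, 0], [0, -3, -20], 90], [[0, 0, 0], [0, 0, -20], 90], [[0, 0, 0], [0, 0, -20], 90], [[0, 0, 0], [0, 0, -20], 90], [[0, 0, 0], [0, 0, -20], 90], [[0, 0, 0], [0, 0, -20], 90], [[0, 0, 0], [0, 0, -18], 90], [[0, 0, 0], [0, 0, -15], 90], [[0, 0, 0], [0, 0, -4], 90], [[0, 0, 0], [0, 0, 0], 90], [[0, 0, 0], [0, 0, 0], 90]]}}

```text
t: 8.05
tcp_pos: [0.4674, -0.3596, 0.0543]
eef_rot: [0.001, 1.0, -0.025, 0.001]
contact_force: [-0.6, -0.4, 0.6]
width: 0.979
grasp_force: 0.0
```

Close in steps to see the contact.

{"op": "jog_arm", "data": {"moves": [[[0, 0, 0], [0, 0, 0], 60], [[0, 0, 0], [0, 0, 0], 45], [[0, 0, 0], [0, 0, 0], 35], [[0, 0, 0], [0, 0, 0], 30], [[0, 0, 0], [0, 0, 0], 20], [[0, 0, 0], [0, 0, 0], 10], [[0, 0, 0], [0, 0, 0], 0], [[0, 0, 0], [0, 0, 0], 0], [[0, 0, 0], [0, 0, 0], 0], [[0, 0, 0], [0, 0, 0], 0]]}}

```text
t: 8.88
tcp_pos: [0.4665, -0.3594, 0.0531]
eef_rot: [0.0, 1.0, -0.025, 0.0]
contact_force: [-0.1, 0.4, -0.3]
width: 0.322
grasp_force: 30.0
```

{"op": "jog_arm", "data": {"moves": [[[0, 0, 0], [0, 0, 5], 0], [[0, 0, 0], [0, 0, 8], 0], [[0, 0, 0], [0, 0, 10], 0], [[0, 0, 0], [0, 0, 15], 0], [[0, 0, 0], [0, 0, 20], 0], [[0, 0, 0], [0, 0, 25], 0], [[0, 0, 0], [0, 0, 25], 0], [[0, 0, 0], [0, 0, 25], 0], [[0, 0, 0], [0, 0, 25], 0], [[0, 0, 0], [0, 0, 25], 0], [[0, 0, 0], [0, 0, 25], 0], [[0, 0, 0], [0, 0, 20], 0], [[0, 0, 0], [0, 0, 12], 0], [[0, 0, 0], [0, 0, 5], 0], [[0, 0, 0], [0, 0, 0], 0], [[0, 0, 0], [0, 0, 0], 0]]}}

```text
t: 10.22
tcp_pos: [0.466, -0.3587, 0.2972]
eef_rot: [-0.0, 1.0, -0.025, -0.001]
contact_force: [0.3, -0.5, -3.6]
width: 0.328
grasp_force: 30.0
```

```bash
python3 snap.py wrist w3; python3 snap.py scene s3;  python3 -c "
import cv2,numpy as np
a=cv2.imread('pics/s3.png')[100:340,240:560]; b=cv2.imread('pics/w3.png')
o=np.hstack([cv2.resize(a,(400,300)),cv2.resize(b,(400,300))]);cv2.imwrite('pics/o3.png',o)
from workcell import arm;s=arm.sense();print(s['eef_rot'],s['moment'],s['contact_force'])"
```

```text
[ 0.46578694 -0.35863189  0.29665383] 10.2667
[ 0.46579292 -0.35865808  0.29647472] 10.3167
[-7.92002793e-04  9.99683415e-01 -2.51160410e-02 -1.27548750e-03] [ 0.06430457  0.02483022 -0.0535936 ] [ 0.33059114  0.14176822 -3.18159214]
```

View pics/o3.png

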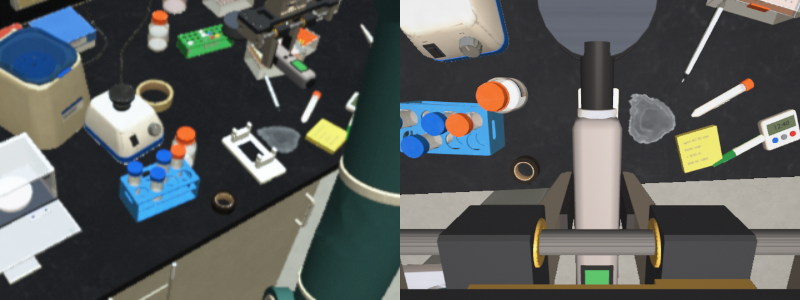

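{"op": "jog_arm", "data": {"moves": [[[0, 0, 0], [0, 10, 0], 0], [[0, 0, 0], [-2, 20, 0], 0], [[0, 0, 0], [-2, 30, 0], 0], [[0, 0, 0.005], [-3, 32, 0], 0], [[0, 0, 0.005], [-3, 32, 0], 0], [[0, 0, 0.005], [-3, 32, 0], 0], [[0, 0, 0.005], [-3, 32, 0], 0], [[0, 0, 0.005], [-3, 32, 0], 0], [[0, 0, 0.005], [-3, 32, 0], 0], [[0, 0, 0.005], [-3, 32, 0], 0], [[0, 0, 0.005], [-3, 32, 0], 0], [[0, 0, 0.005], [-3, 32, 0], 0], [[0, 0, 0.005], [-3, 32, 0], 0], [[0, 0, 0.005], [-3, 32, 0], 0], [[0, 0, 0.005], [-3, 32, 0], 0], [[0, 0, 0.005], [-3, 32, 0], 0], [[0, 0, 0.005], [-1, 25, 0], 0], [[0, 0, 0], [0, 15, 0], 0], [[0, 0, 0], [0, 8, 0], 0], [[0, 0, 0], [0, 0, 0], 0]]}}

```text
t: 11.98
tcp_pos: [0.4216, 0.1666, 0.2976]
eef_rot: [-0.0, 1.0, 0.012, -0.001]
contact_force: [0.6, 0.0, -2.5]
width: 0.327
grasp_force: 30.0
```

```bash
python3 snap.py top t4;python3 snap.py scene s4; python3 -c "
import cv2,numpy as np
a=cv2.imread('pics/t4.png')[165:345,140:380]; b=cv2.imread('pics/s4.png')[150:390,60:380]
o=np.hstack([cv2.resize(a,(400,300)),cv2.resize(b,(400,300))]);cv2.imwrite('pics/o4.png',o)
from workcell import arm;s=arm.sense();print(s['eef_rot'],s['q'])"
```

```text
[0.42193973 0.16495166 0.29757899] 12.0333
[0.42221425 0.16397903 0.29762425] 12.0833
[ 4.68521691e-04  9.99953383e-01  9.62964843e-03 -5.30578404e-04] [-0.01375317  0.09333676 -0.4535644   1.96130177  0.0463031   1.09814589
 -2.03828585]
```

View pics/o4.png

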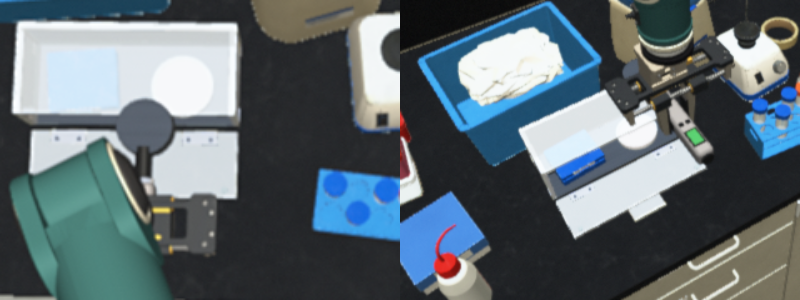

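```bash
python3 - <<'E'
from h import *; import cv2
c=pickle.load(open("pics/t4.pkl","rb"))
for p in [(227,241.2)]: print(bp(c,p,.304))
im=c["pixels"][215:270,195:260].astype(int)
m=(abs(im-[68,72,88]).sum(2)<60).astype(np.uint8)
n,l,s,ce=cv2.connectedComponentsWithStats(m); k=1+s[1:,4].argmax(); print(s[k],ce[k]+[195,215], im[26,32])
x,y,w,h=s[k][:4]; print(bp(c,(195+x+w/2-.5,215+y+w/2-.5),.304))
E
```

```text
[0.53725616 0.16990038 0.304     ]
[ 19  17  46  38 172] [233.77325581 251.01744186] [ 92 100 112]
[0.51206405 0.15034816 0.304     ]
```

{"op": "jog_arm", "data": {"moves": [[[0, 0, 0], [0, 0, -10], 0], [[0, 0, 0], [0, 0, -18], 0], [[0, 0, 0], [0, 0, -20], 0], [[0, 0, 0], [0, 0, -20], 0], [[0, 0, 0], [0, 0, -20], 0], [[0, 0, 0], [0, 0, -20], 0], [[0, 0, 0], [0, 0, -20], 0], [[0, 0, 0], [0, 0, -20], 0], [[0, 0, 0], [0, 0, -20], 0], [[0, 0, 0], [0, 0, -15], 0], [[0, 0, 0], [0, 0, -10], 0], [[0, 0, 0], [0, 0, 0], 0], [[0, 0, 0], [0, 0, 0], 0], [[0, 0, 0], [0, 0, 0], 0]]}}

```text
t: 13.25
tcp_pos: [0.4232, 0.1648, 0.1058]
eef_rot: [-0.0, 1.0, 0.01, 0.001]
contact_force: [-0.8, 0.0, -2.2]
width: 0.324
grasp_force: 30.0
```

{"op": "jog_arm", "data": {"moves": [[[0, 0, 0], [0, -1, -10], 0], [[0, 0, 0], [0, -1, -14], 0], [[0, 0, 0], [0, 0, -12], 0], [[0, 0, 0], [0, 0, -6], 0], [[0, 0, 0], [0, 0, 0], 0], [[0, 0, 0], [0, 0, 0], 0], [[0, 0, 0], [0, 0, 0], 0]]}}

```text
t: 13.83
tcp_pos: [0.423, 0.1632, 0.0636]
eef_rot: [-0.0, 1.0, 0.01, 0.001]
contact_force: [0.1, 0.2, -3.2]
width: 0.327
grasp_force: 30.0
```

{"op": "jog_arm", "data": {"moves": [[[0, 0, 0], [5, 0, 0], 0], [[0, 0, 0], [10, 0, 0], 0], [[0, 0, 0], [10, 0, 0], 0], [[0, 0, 0], [10, 0, 0], 0], [[0, 0, 0], [10, 0, 0], 0], [[0, 0, 0], [10, 0, 0], 0], [[0, 0, 0], [10, 0, 0], 0], [[0, 0, 0], [10, 0, 0], 0], [[0, 0, 0], [10, 0, 0], 0], [[0, 0, 0], [10, 0, 0], 0], [[0, 0, 0], [6, 0, 0], 0], [[0, 0, 0], [3, 0, 0], 0], [[0, 0, 0], [0, 0, 0], 0], [[0, 0, 0], [0, 0, 0], 0], [[0, 0, 0], [0, 0, 0], 0]]}}

```text
t: 15.08
tcp_pos: [0.5258, 0.1629, 0.063]
eef_rot: [0.0, 1.0, 0.01, -0.0]
contact_force: [0.6, -0.4, -3.0]
width: 0.323
grasp_force: 30.0
```

```bash
python3 snap.py top t5;python3 snap.py scene s5;python3 snap.py wrist w5; python3 -c "
import cv2,numpy as np
a=cv2.imread('pics/t5.png')[180:255,205:305]; b=cv2.imread('pics/s5.png')[200:290,190:310];w=cv2.imread('pics/w5.png')
R=lambda i,z:cv2.resize(i,z,interpolation=cv2.INTER_CUBIC)
o=np.vstack([np.hstack([R(a,(400,300)),R(b,(400,300))]),np.hstack([R(w[:240,160:480],(400,300)),R(w,(400,300))])]);cv2.imwrite('pics/o5.png',o)
from workcell import arm;s=arm.sense();print(s['eef_rot'],s['contact_force'])"
```

```text
[0.52585045 0.16290476 0.0630305 ] 15.1333
[0.52599902 0.16291034 0.06311646] 15.1833
[0.52609156 0.16288692 0.06313403] 15.2333
[ 7.05185738e-05  9.99949540e-01  1.00443719e-02 -1.49102038e-04] [-0.1273207   0.50846802 -3.34281976]
```

View pics/o5.png

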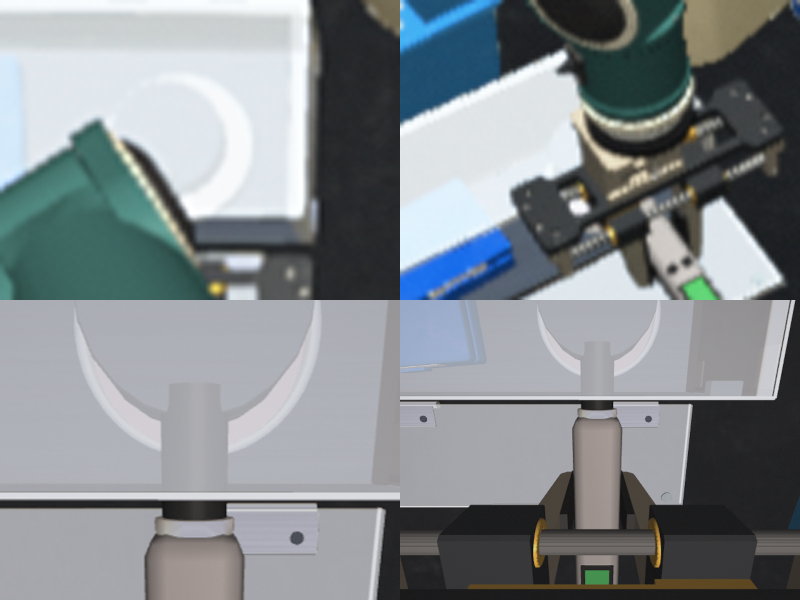

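```bash
python3 - <<'E'
from h import *
c=pickle.load(open("pics/t5.pkl","rb"))
print("top head",bp(c,(245.75,216),.070),"dish",bp(c,(249.4,216.8),.021))
w=pickle.load(open("pics/w5.pkl","rb"))
g=w["pixels"].astype(int).sum(2)
for r in (3,15,30,45,60):
    row=g[r,200:440]; d=np.diff(row); k=[(200+i,int(d[i])) for i in range(len(d)) if abs(d[i])>12]; print(r,k)
print("pred head bottom centre px", pj(w,np.array([.526+.120,.163+.0024,.042])),"dish 650,165",pj(w,np.array([.650,.165,.021])))
E
```

```text
top head [0.63595595 0.1681904  0.07      ] dish [0.64437669 0.16594536 0.021     ]
3 [(220, 13), (409, -13), (410, 53), (411, 52), (413, -13), (415, -38), (416, -35)]
15 [(218, 41), (219, 29), (220, -51), (221, -41), (222, 13), (408, 19), (409, 63), (410, 27), (415, -20), (416, -34), (417, -19)]
30 [(219, 37), (220, 22), (226, -69), (227, -60), (228, 19), (403, 43), (404, 37), (407, 15), (408, 14), (412, -14), (415, -36), (416, -29)]
45 [(221, 21), (222, 35), (223, 18), (224, 13), (229, -15), (231, -14), (232, -50), (233, -43), (235, 19), (396, 39), (397, 56), (398, 17), (405, 15), (410, -14), (412, -33), (413, -32)]
60 [(226, 24), (227, 36), (228, 15), (234, -13), (244, -62), (245, -52), (246, 14), (247, 13), (383, -13), (385, 56), (386, 49), (400, 16), (401, 13), (407, -27), (408, -38)]
pred head bottom centre px [316.52329682  13.7664001 ] dish 650,165 [317.47086135  18.09180906]
```

```bash
python3 - <<'E'
from h import *; import cv2
from scipy.optimize import least_squares
w=pickle.load(open("pics/w5.pkl","rb"))
a=np.linspace(0,2*np.pi,180)
def fit(P,r,zs,x0):
    def res(v):
        pts=np.array([pj(w,np.array([v[0]+r*np.cos(t),v[1]+r*np.sin(t),z])) for z in zs for t in a],np.float32)
        h=cv2.convexHull(pts)
        return [cv2.pointPolygonTest(h,p,True) for p in P]
    s=least_squares(res,x0,diff_step=1e-3); return np.round(s.x*1000,1),np.round(s.fun,1)
D=[(219,15),(219.5,30),(222.3,45),(226.8,60),(415.7,3),(416,15),(415.7,30),(412.7,45),(407.7,60)]
H=[(220.7,15),(226.7,30),(232.5,45),(244.6,60),(410.5,3),(409.1,15),(403.5,30),(396.5,45),(385.5,60)]
print("dish",fit(D,.045,[.021],[.65,.165]))
for zs in ([.070],[.042],[.042,.070]): print(zs,fit(H,.0335,zs,[.646,.165]))
E
```

```text
dish (array([648.9, 165. ]), array([ 1.3,  0.7,  0.5, -0. ,  1. ,  1.1,  0.2,  0.2,  0.1]))
[0.07] (array([647.5, 166.2]), array([ 1.7,  1.6, -0.7, -0.5,  2.6,  0.8,  0.5, -0.8, -1.4]))
[0.042] (array([644.6, 165.4]), array([-12.4,  -7.7,  -5.5,  -0. , -11.1,  -9.3,  -5.1,  -1.8,   2.3]))
[0.042, 0.07] (array([647.5, 166.2]), array([ 1.7,  1.6, -0.7, -0.5,  2.6,  0.8,  0.5, -0.8, -1.4]))
```

{"op": "jog_arm", "data": {"moves": [[[0, 0, 0], [3, -1.5, 0], 0], [[0, 0, 0], [0, 0, -2], 0], [[0, 0, 0], [0, 0, -3], 0], [[0, 0, 0], [0, 0, -3], 0], [[0, 0, 0], [0, 0, -2], 0], [[0, 0, 0], [0, 0, -1], 0], [[0, 0, 0], [0, 0, 0], 0], [[0, 0, 0], [0, 0, 0], 0], [[0, 0, 0], [0, 0, 0], 0], [[0, 0, 0], [0, 0, 0], 0], [[0, 0, 0], [0, 0, 0], 0], [[0, 0, 0], [0, 0, 0], 0]]}}

```text
t: 16.23
tcp_pos: [0.5296, 0.1614, 0.0522]
eef_rot: [-0.0, 1.0, 0.01, 0.0]
contact_force: [0.2, -0.9, -3.0]
width: 0.326
grasp_force: 30.0
```

```bash
python3 snap.py wrist w6; python3 - <<'E'
from h import *; import cv2
from scipy.optimize import least_squares
from workcell import arm
s=arm.sense(); print(s["tcp_pos"],s["eef_rot"],s["contact_force"],s["moment"],s["joint_velocities"].round(3))
w=pickle.load(open("pics/w6.pkl","rb"))
g=w["pixels"].astype(int).sum(2)
for r in (3,15,30,45,60):
    row=g[r,200:440]; d=np.diff(row); print(r,[(200+i,int(d[i])) for i in range(len(d)) if abs(d[i])>20])
E
```

```text
[0.52956545 0.16137099 0.05219102] 16.2833
[0.52956545 0.16137099 0.05219102] [-2.88271391e-05  9.99951347e-01  9.86389265e-03  7.42144503e-05] [-0.60993078  0.0175702  -2.88724191] [ 0.00076691 -0.02820074 -0.01679945] [-0.001  0.    -0.001  0.001 -0.    -0.001 -0.002]
3 [(209, 27), (210, 32), (218, -42), (219, -58), (410, 54), (411, 48), (417, -36), (418, -32)]
15 [(209, 35), (220, -51), (221, -47), (409, 57), (410, 40), (418, -35)]
30 [(209, 27), (210, 32), (226, -58), (227, -51), (403, 47), (404, 27), (409, 21), (417, -35), (418, -36)]
45 [(212, 35), (232, -49), (233, -53), (396, 34), (397, 54), (414, -21), (415, -34)]
60 [(216, 37), (217, 27), (244, -59), (245, -51), (385, 54), (386, 42), (410, -29), (411, -34)]
```

```bash
python3 -c "
from workcell import arm
print(arm.finish_job())"
```

```text
the job is handed in; nothing more can be done
None
```

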